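Walk the sticking shutter of the instrument case shut

ROBOT

A 6-joint arm with a two-finger parallel gripper is mounted at the origin on the work surface. World frame = base frame: x ahead of the robot, y to its left, z up, the work surface at z = 0. Lengths are in m, angles in rad, forces in N, time in s.
With the tool pointing down it reaches from about 0.225 to 0.875 m from the base axis. Payload 3.4 kg.
Tool frame: the origin (TCP) lies on the centre line of the jaws, within the pads' length; the fingertips stand 8 mm ahead of it and the grasp point (between the pads) lies 11 mm behind it; y points along the fingers, x is the direction in which the jaws open and shut, and the axes are right-handed (so a half turn about y gives the same grasp; the last joint's range is limited). The gripper opens to 85 mm and grips with 20 to 120 N. Pads are 22 mm wide; open, the fingers measure 114 mm over their backs; the gripper's body (76 mm by 85 mm) begins 54 mm behind the grasp point. The pads swing forward as they close: fully open they stand 13 mm farther back than shut.
Start: joints at [-0.121, 0.276, 1.505, -0, 1.361, -0.121], TCP at [0.575, -0, 0.239] pointing down, gripper open.
Joint ranges: [-2.89, 2.89], [-0.75, 2.08], [0.22, 2.7], [-1.18, 4.32], [0.11, 2.71], [-2.7, 2.7]. Speed limits (rad/s): [2.57, 2.57, 3.14, 3.14, 3.14, 3.14].

INTERFACE

Orientations are given as a unit quaternion [x, y, z, w].
In Python, from workcell import env gives the robot as it stands. The module is installed in compiled form; this text tells all that it offers.
- The arm moves only by the shell command python3 -m handwheel 'ROWS' [FORCE]. ROWS is JSON, a list of rows, each an object with "xyz": the shift along the tool's x, y, z each as a share of 0.5 m, from -1 to 1, a list of three; "delta_rot": the turn, a rotation vector about the tool's x, y, z each as a share of 60 degrees, from -1 to 1, a list of three; "fingers": the closure, from -1 (fully open) to 1 (shut), so that 0 is half open. In form: [{"xyz": [x, y, z], "delta_rot": [ax, ay, az], "fingers": fingers}, ...]. A call has 1 to 12 rows; each row is the pose to reach, as a shift and turn from the pose measured when the call began, along the tool's axes at that moment; what a row does not reach only later rows make up. A row lasts 1/10 s, in which the tool goes at most 50 mm and 8.59 degrees, less where a joint would pass 70% of its speed; a pose out of reach is approached as far as the arm can. A call with a number of a shift or a turn outside -1 to 1 is refused whole. A call with a gripper value outside its range is refused whole. The fingers move at their own pace and stop on an object; FORCE is the grip in N (left out, the last holds). Time passes only in rows, so rows that repeat a pose let the fingers close. It gives the time, the measured TCP pose, the force and the opening at its end, in the units of the state.
- env.get_obs(): the state, without advancing time (a new reading comes with each control period).
- env.read_camera(name): name is "scene" or "side" or "wrist"; returns a dict with "img" (420x560x3 uint8, blue, green, red), "fx", "fy", "cx", "cy" (pixels), "R" (3x3) and "t" (3): a world point X has camera coordinates R X + t; the wrist camera has in their place "tool_from_camera" (4x4, takes a point from camera to tool coordinates, whose origin is the TCP and whose axes are the tool frame's). Camera axes: x right, y down, z forward; pixel columns grow to the right and rows downward; lengths in m; the calibration is good to about 2 mm. A picture is of the moment at which its call begins: read the wrist's pose just before it. There is no depth.
- env.finish_job(): hands the job in, once; it reports no verdict.
Trained networks look in a picture, given as the dict that the camera call returned (one of the last four; its "shot" number tells which), for a name from the list of things; names that differ only in an ending like _2 or _b are one class to them, and where a whole thing is asked for, a point or a joint stands for the part that bears it (a point fixed in the world has none). Each returns a list of dicts, best first, with "p" (0 to 1); they miss things now and then, are a little off and sometimes report something else, mostly with a low value. They report only what shows in the picture. A call takes as long as a camera call.
- env.outline_of(label, picture): "pixels" (420x560 bool, what is visible of it).
- env.landmark_of(label, picture): "centre" ([x, y, z] in m, in world coordinates, good to about 4 mm: a listed point, or the origin of a listed thing).
The state is a dict: "time_s": time; "joint_pos": joint angles; "dq": joint speeds; "joint_torque": joint torques, N m; "tool_pos": TCP position; "orientation": TCP orientation; "ft_force": force on the tool from outside, world axes, zero at the start; "wrist_torque": the same for the moment, N m; "width": finger opening in m.
Only numpy, scipy, OpenCV 4.12 (cv2) and the standard library are available. Lean on these libraries where they do the work, as an engineer would, in place of code of your own. Each camera call takes 0.05 s, during which the arm holds its last target. There are 200 camera calls.

TASK

Close the steel shutter of the white instrument case: push its two black knobs along their slots, away from you, until both are fully home against the far ends of the slots. It binds askew if one end gets ahead, so ease it along with gentle pushes at one knob and then the other, never force a knob once it binds, and leave the other things on the bench where they are.

Things in the scene. Friction and masses are not known exactly. Their poses are not given: they have to be found in the camera images.
- case: White enamelled case fixed to the bench, 310 (its x, depth) x 360 (its y, width) x 110 mm high to its flat deck. Origin: centre of its underside; +x is the shutter's closing direction. The deck has a 107 x 180 mm window (x -22 to 85 mm) and two slots along x, 26 mm wide, at y = +130 and -130 mm, from x = -95 to +37 mm. Only the two knobs stand above the deck.
- shutter: Steel plate 130 (x) x 330 (y) x 4 mm, about 0.5 to 0.9 kg, below the deck in a sticky track at each end. Origin: its centre; axes as the case's when square, as at the start. A knob slides at about 4 to 9 N. It can skew by only about 0.05 rad in all, shared unevenly (even all one way; differs each time), then it binds: pushing the leading knob on jams it harder. Over 25 N on it is forcing.
- knob_left (a point): Centre of the top of the left knob (case y = +130 mm): black upright cylinder, 24 mm in diameter, 36 mm tall, from 5 to 41 mm above the deck, on a 14 mm stem that runs in the slot. Home: stem against the slot's far end, this point then at case x = +30 mm. It starts 70 to 90 mm short of that.
- knob_right (a point): The same for the right knob (case y = -130 mm); the knobs are 260 mm apart, both fixed to the shutter. A push at one knob swings that end forward while the other end stays about where it is; a knob that resists a slow push with 12 N or more is bound or home; a push at the other knob (up to about 17 N at first) frees it.
- canister: Bystander: closed steel drum, 122 mm in diameter, 137 mm tall. Origin: centre of its underside.
- dishes: Bystander: two glass culture dishes stacked, 94 mm in diameter, 28 mm tall. Origin: centre of the underside.
- tube_rack: Bystander: dark wooden test-tube rack, 60 (x) x 198 (y) x 120 mm, with tubes to 152 mm. Origin: centre of its underside.
- bowl: Bystander: steel bowl, 120 mm in diameter, 40 mm tall. Origin: centre of its underside.

How it is judged:
At the end, for the whole second after the job is handed in: both knobs are home: each within 4 mm of its place against the far end of its slot; the shutter is at rest (x of each of knob_left, knob_right in the frame of case above 0.026 m and linear speed of shutter below 0.01 m/s); the robot touches nothing.
It fails at once if the shutter is forced: pushed with more than 25 N (contact force between any of the fingers, the arm and shutter above 25 N).
It fails at once if a bystander is moved by more than 20 mm (distance of any of canister, dishes, tube_rack, bowl from where it was at the start of the episode above 0.02 m).
It also fails if it takes over 67 s, if anything falls off the work surface, if the arm or the gripper's body presses on something with over 40 N, if the wrist force passes 120 N, or if a joint passes its speed limit or range.

## Working session

There is one attempt and no reset: what is moved stays moved. The work goes in short steps, Python scripts to look and compute and a shell command to move; the robot and the scene stay as the last step left them, time stands still between calls to the robot, and variables do not carry over. Pictures are saved under pics/ and viewed, about 8 in all and at most 12, crops included, and the job is handed in when it is done.

```bash
mkdir -p pics; cat > h.py <<'E'
import numpy as np, cv2
from workcell import env
from scipy.spatial.transform import Rotation as Rn
def lm(names,cams=("scene","side")):
    out={}
    for c in cams:
        p=env.read_camera(c)
        for n in names:
            r=env.landmark_of(n,p)
            out[c,n]=[(np.round(d["centre"],4).tolist(),round(d["p"],2)) for d in r[:2]]
    return out
E
python3 - <<'E'
from h import *
o=env.get_obs(); print({k:np.round(v,3).tolist() for k,v in o.items()})
print(Rn.from_quat(o["orientation"]).as_matrix().round(3))
ims=[]
for c in("scene","side"):
    p=env.read_camera(c); ims.append(p["img"])
    for n in["case","shutter","knob_left","knob_right","canister","dishes","tube_rack","bowl"]:
        print(c,n,[(np.round(d["centre"],4).tolist(),round(d["p"],2)) for d in env.landmark_of(n,p)[:2]])
cv2.imwrite("pics/a.png",cv2.resize(np.vstack(ims),(400,600))); cv2.imwrite("pics/scene.png",ims[0]);cv2.imwrite("pics/side.png",ims[1])
E
```

```text
{'time_s': 0.0, 'joint_pos': [-0.121, 0.277, 1.506, 0.0, 1.361, -0.121], 'dq': [-0.0, 0.001, -0.002, -0.0, 0.002, -0.001], 'joint_torque': [0.001, -41.677, -24.581, -0.0, 0.011, 0.0], 'tool_pos': [0.574, 0.0, 0.238], 'orientation': [-0.707, 0.001, 0.001, 0.707], 'ft_force': [0.072, 0.045, -1.029], 'wrist_torque': [-0.047, 0.011, 0.024], 'width': 0.085}
[[ 1.    -0.002 -0.   ]
 [ 0.     0.     1.   ]
 [-0.002 -1.     0.   ]]
scene case [([0.552, -0.0814, 0.0017], 0.87)]
scene shutter [([0.4927, -0.0698, 0.0937], 0.66), ([0.6365, 0.4349, -0.0014], 0.21)]
scene knob_left [([0.5209, 0.0654, 0.15], 0.63)]
scene knob_right [([0.4757, -0.2008, 0.1531], 0.57)]
scene canister [([0.4575, 0.4302, -0.0005], 0.66)]
scene dishes [([0.6396, 0.4339, 0.0033], 0.68)]
scene tube_rack [([0.598, -0.4859, -0.0014], 0.73)]
scene bowl [([0.3915, -0.3964, -0.0003], 0.57)]
side case [([0.5543, -0.0798, -0.0012], 0.79)]
side shutter [([0.5011, -0.066, 0.0933], 0.74)]
side knob_left [([0.5214, 0.061, 0.1535], 0.78)]
side knob_right [([0.4736, -0.1995, 0.1516], 0.81)]
side canister [([0.4595, 0.4329, 0.0003], 0.9)]
side dishes [([0.6411, 0.4348, -0.0008], 0.51)]
side tube_rack [([0.6018, -0.4879, 0.0003], 0.92)]
side bowl [([0.3896, -0.3933, -0.0012], 0.65), ([0.4763, -0.1975, 0.1499], 0.17)]
```

View pics/scene.png

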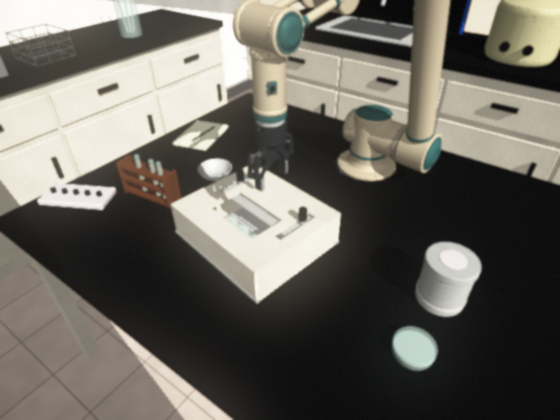

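View pics/side.png

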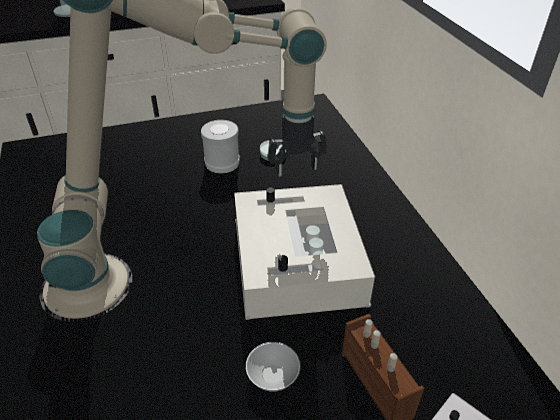

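Networks agree in both views: knob tops are at z≈0.152 (expected 0.151), 267 mm apart, and the case yaw is about -10°. In the scene picture the knobs show at (303,213) and near the gripper; in the side picture they are at (270,195) left and (283,262) right, and the deck behind them is clear. I'll shut the jaws, turn 10° and go behind the left knob.

```bash
python3 -m handwheel '[{"xyz":[-0.1,0,0.07],"delta_rot":[0,0.1,0],"fingers":1},{"xyz":[-0.194,0,0.142],"delta_rot":[0,0.1667,0],"fingers":1},{"xyz":[-0.194,0,0.142],"delta_rot":[0,0.1667,0],"fingers":1},{"xyz":[-0.194,0.05,0.142],"delta_rot":[0,0.1667,0],"fingers":1},{"xyz":[-0.194,0.1,0.142],"delta_rot":[0,0.1667,0],"fingers":1},{"xyz":[-0.194,0.1,0.142],"delta_rot":[0,0.1667,0],"fingers":1},{"xyz":[-0.194,0.1,0.142],"delta_rot":[0,0.1667,0],"fingers":1}]' 20
python3 - <<'E'
from h import *
o=env.get_obs();R=Rn.from_quat(o["orientation"]).as_matrix();print(R.round(3),o["tool_pos"],o["ft_force"])
p=env.read_camera("wrist");cv2.imwrite("pics/w1.png",p["img"])
for n in("knob_left","knob_right","case"):print(n,[(np.round(d["centre"],4).tolist(),round(d["p"],2)) for d in env.landmark_of(n,p)[:2]])
for n in("knob_left","knob_right","shutter","case"):
  for c in("scene","side"):
    q=env.read_camera(c);print(c,n,[(np.round(d["centre"],4).tolist(),round(d["p"],2)) for d in env.landmark_of(n,q)[:1]])
E
```

```text
time_s: 1.6
tool_pos: [0.4784, 0.0709, 0.1896]
orientation: [0.704, -0.061, 0.062, -0.704]
ft_force: [1.1, 0.6, 0.1]
width: 0.0
[[ 0.985  0.     0.173]
 [-0.173 -0.     0.985]
 [ 0.    -1.    -0.   ]] [0.47843296 0.07089781 0.18963079] [1.14141807 0.61220109 0.06934145]
knob_left [([0.518, 0.0576, 0.1512], 0.78)]
knob_right []
case [([0.5513, -0.084, 0.0], 0.78)]
scene knob_left [([0.5214, 0.0627, 0.1507], 0.81)]
side knob_left [([0.5207, 0.0582, 0.1527], 0.72)]
scene knob_right [([0.4744, -0.201, 0.1511], 0.64)]
side knob_right [([0.4725, -0.1983, 0.1514], 0.97)]
scene shutter [([0.4952, -0.0689, 0.0928], 0.59)]
side shutter [([0.5007, -0.0668, 0.0947], 0.72)]
scene case [([0.5557, -0.0846, -0.0006], 0.9)]
side case [([0.5566, -0.0782, -0.0012], 0.63)]
```

View pics/w1.png

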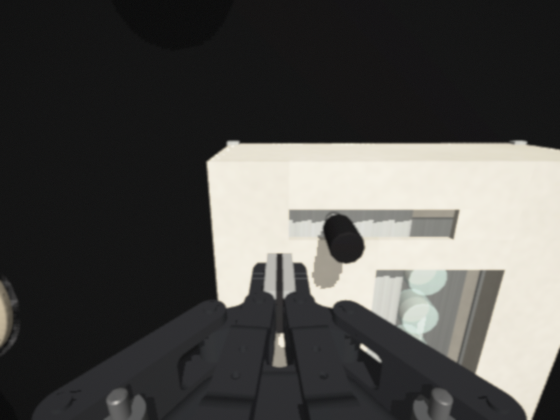

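The wrist view shows the slot and the case edges parallel to the image rows, so the yaw fits. The knob stands at (343,238), about 17 mm ahead of the shut fingers at (280,280). Next I'll go down, then approach gently.

```bash
cat > chk.py <<'E'
import sys
from h import *
# progress along case x / y from a fixed start point, push force along case x; exit 1 if force over limit
o=env.get_obs();d=np.array(o["tool_pos"])-[0.5205,0.061,0.151];f=np.array(o["ft_force"])
X=np.array([.985,-.173,0]);Y=np.array([.173,.985,0])
F=-f@X
print("t %.1f x %.1f y %.1f z %.1f  push %.1f lat %.1f"%(o["time_s"],d@X*1e3,d@Y*1e3,o["tool_pos"][2]*1e3,F,f@Y))
sys.exit(int(F>float(sys.argv[1])))
E
python3 -m handwheel '[{"xyz":[0,0.06,0],"delta_rot":[0,0,0],"fingers":1},{"xyz":[0,0.112,-0.004],"delta_rot":[0,0,0],"fingers":1},{"xyz":[0,0.112,-0.004],"delta_rot":[0,0,0],"fingers":1},{"xyz":[0.01,0.112,-0.004],"delta_rot":[0,0,0],"fingers":1},{"xyz":[0.02,0.112,-0.004],"delta_rot":[0,0,0],"fingers":1},{"xyz":[0.02,0.112,-0.004],"delta_rot":[0,0,0],"fingers":1}]' >/dev/null; python3 chk.py 4 && python3 -m handwheel '[{"xyz":[0.002,0,0],"delta_rot":[0,0,0],"fingers":1},{"xyz":[0.004,0,0],"delta_rot":[0,0,0],"fingers":1}]'>/dev/null && python3 chk.py 4 && python3 -m handwheel '[{"xyz":[0.002,0,0],"delta_rot":[0,0,0],"fingers":1},{"xyz":[0.004,0,0],"delta_rot":[0,0,0],"fingers":1}]' >/dev/null&& python3 chk.py 4 && python3 -m handwheel '[{"xyz":[0.002,0,0],"delta_rot":[0,0,0],"fingers":1},{"xyz":[0.004,0,0],"delta_rot":[0,0,0],"fingers":1}]' >/dev/null&& python3 chk.py 4 && python3 -m handwheel '[{"xyz":[0.002,0,0],"delta_rot":[0,0,0],"fingers":1},{"xyz":[0.004,0,0],"delta_rot":[0,0,0],"fingers":1}]' >/dev/null&& python3 chk.py 4
```

```text
t 3.2 x -31.2 y 0.8 z 134.8  push -0.1 lat 0.4
t 3.4 x -28.4 y 0.9 z 135.6  push 0.5 lat 0.9
t 3.6 x -26.3 y 0.9 z 135.9  push 0.0 lat 0.2
t 3.8 x -24.2 y 0.9 z 135.9  push -0.0 lat -0.1
t 4.0 x -23.9 y 1.0 z 135.7  push 4.8 lat 0.9
```

Contact at x≈-24, stiffness roughly 2.8 N/mm: a 5 mm shift gives about 14 N at most even when bound, so that is a safe push.

```bash
python3 -m handwheel '[{"xyz":[0.006,0,0],"delta_rot":[0,0,0],"fingers":1},{"xyz":[0.01,0,0],"delta_rot":[0,0,0],"fingers":1},{"xyz":[0.01,0,0],"delta_rot":[0,0,0],"fingers":1}]' >/dev/null; python3 chk.py 10 && python3 -m handwheel '[{"xyz":[0.006,0,0],"delta_rot":[0,0,0],"fingers":1},{"xyz":[0.01,0,0],"delta_rot":[0,0,0],"fingers":1},{"xyz":[0.01,0,0],"delta_rot":[0,0,0],"fingers":1}]' >/dev/null; python3 chk.py 10 && python3 -m handwheel '[{"xyz":[0.006,0,0],"delta_rot":[0,0,0],"fingers":1},{"xyz":[0.01,0,0],"delta_rot":[0,0,0],"fingers":1},{"xyz":[0.01,0,0],"delta_rot":[0,0,0],"fingers":1}]' >/dev/null; python3 chk.py 10
```

```text
t 4.3 x -21.0 y 1.0 z 135.5  push 5.9 lat 0.7
t 4.6 x -18.0 y 1.0 z 135.4  push 4.8 lat 0.3
t 4.9 x -15.2 y 1.2 z 135.2  push 5.2 lat 1.7
```

```bash
python3 -m handwheel '[{"xyz":[0.006,0,0],"delta_rot":[0,0,0],"fingers":1},{"xyz":[0.01,0,0],"delta_rot":[0,0,0],"fingers":1},{"xyz":[0.01,0,0],"delta_rot":[0,0,0],"fingers":1}]' >/dev/null; python3 chk.py 8 && python3 -m handwheel '[{"xyz":[0.006,0,0],"delta_rot":[0,0,0],"fingers":1},{"xyz":[0.01,0,0],"delta_rot":[0,0,0],"fingers":1},{"xyz":[0.01,0,0],"delta_rot":[0,0,0],"fingers":1}]' >/dev/null && python3 chk.py 8 && python3 -m handwheel '[{"xyz":[0.006,0,0],"delta_rot":[0,0,0],"fingers":1},{"xyz":[0.01,0,0],"delta_rot":[0,0,0],"fingers":1},{"xyz":[0.01,0,0],"delta_rot":[0,0,0],"fingers":1}]' >/dev/null && python3 chk.py 8
```

```text
t 5.2 x -12.3 y 1.6 z 135.1  push 5.0 lat 0.7
t 5.5 x -10.6 y 1.8 z 134.9  push 7.9 lat 0.9
t 5.8 x -10.1 y 1.8 z 134.7  push 10.1 lat 1.2
```

Left bound after leading by 14 mm (10 N, stopped), so nearly all the free skew is on the left-leading side. I'll move behind the right knob and bring it up.

```bash
python3 -m handwheel '[{"xyz":[-0.048,0,-0.01],"delta_rot":[0,0,0],"fingers":1},{"xyz":[-0.05,0,-0.1],"delta_rot":[0,0,0],"fingers":1},{"xyz":[-0.05,0,-0.2],"delta_rot":[0,0,0],"fingers":1},{"xyz":[-0.05,0,-0.3],"delta_rot":[0,0,0],"fingers":1},{"xyz":[-0.05,0,-0.4],"delta_rot":[0,0,0],"fingers":1},{"xyz":[-0.05,0,-0.48],"delta_rot":[0,0,0],"fingers":1},{"xyz":[-0.05,0,-0.524],"delta_rot":[0,0,0],"fingers":1},{"xyz":[-0.05,0,-0.524],"delta_rot":[0,0,0],"fingers":1},{"xyz":[-0.04,0,-0.524],"delta_rot":[0,0,0],"fingers":1},{"xyz":[-0.036,0,-0.524],"delta_rot":[0,0,0],"fingers":1}]' >/dev/null; python3 chk.py 8 && python3 -m handwheel '[{"xyz":[0.006,0,0],"delta_rot":[0,0,0],"fingers":1},{"xyz":[0.01,0,0],"delta_rot":[0,0,0],"fingers":1},{"xyz":[0.01,0,0],"delta_rot":[0,0,0],"fingers":1}]' >/dev/null && python3 chk.py 8 && python3 -m handwheel '[{"xyz":[0.006,0,0],"delta_rot":[0,0,0],"fingers":1},{"xyz":[0.01,0,0],"delta_rot":[0,0,0],"fingers":1},{"xyz":[0.01,0,0],"delta_rot":[0,0,0],"fingers":1}]' >/dev/null && python3 chk.py 8
```

```text
t 6.8 x -27.8 y -259.4 z 134.8  push 0.2 lat -0.2
t 7.1 x -23.4 y -258.3 z 134.5  push 1.8 lat 1.2
t 7.4 x -20.5 y -258.3 z 134.5  push 5.4 lat -1.8
```

```bash
python3 -m handwheel '[{"xyz":[0.006,0,0],"delta_rot":[0,0,0],"fingers":1},{"xyz":[0.01,0,0],"delta_rot":[0,0,0],"fingers":1},{"xyz":[0.01,0,0],"delta_rot":[0,0,0],"fingers":1}]' >/dev/null; python3 chk.py 8 && python3 -m handwheel '[{"xyz":[0.006,0,0],"delta_rot":[0,0,0],"fingers":1},{"xyz":[0.01,0,0],"delta_rot":[0,0,0],"fingers":1},{"xyz":[0.01,0,0],"delta_rot":[0,0,0],"fingers":1}]' >/dev/null && python3 chk.py 8 && python3 -m handwheel '[{"xyz":[0.006,0,0],"delta_rot":[0,0,0],"fingers":1},{"xyz":[0.01,0,0],"delta_rot":[0,0,0],"fingers":1},{"xyz":[0.01,0,0],"delta_rot":[0,0,0],"fingers":1}]' >/dev/null && python3 chk.py 8 && python3 -m handwheel '[{"xyz":[0.006,0,0],"delta_rot":[0,0,0],"fingers":1},{"xyz":[0.01,0,0],"delta_rot":[0,0,0],"fingers":1},{"xyz":[0.01,0,0],"delta_rot":[0,0,0],"fingers":1}]' >/dev/null && python3 chk.py 8 && python3 -m handwheel '[{"xyz":[0.006,0,0],"delta_rot":[0,0,0],"fingers":1},{"xyz":[0.01,0,0],"delta_rot":[0,0,0],"fingers":1},{"xyz":[0.01,0,0],"delta_rot":[0,0,0],"fingers":1}]' >/dev/null && python3 chk.py 8
```

```text
t 7.7 x -17.4 y -258.3 z 134.4  push 5.1 lat -0.6
t 8.0 x -14.2 y -258.2 z 134.3  push 5.2 lat -0.5
t 8.3 x -11.1 y -258.1 z 134.3  push 5.5 lat -1.4
t 8.6 x -8.0 y -258.2 z 134.3  push 6.1 lat -1.0
t 8.9 x -4.9 y -258.5 z 134.3  push 5.0 lat -1.7
```

```bash
python3 -m handwheel '[{"xyz":[0.006,0,0],"delta_rot":[0,0,0],"fingers":1},{"xyz":[0.01,0,0],"delta_rot":[0,0,0],"fingers":1},{"xyz":[0.01,0,0],"delta_rot":[0,0,0],"fingers":1}]' >/dev/null; python3 chk.py 8 && python3 -m handwheel '[{"xyz":[0.006,0,0],"delta_rot":[0,0,0],"fingers":1},{"xyz":[0.01,0,0],"delta_rot":[0,0,0],"fingers":1},{"xyz":[0.01,0,0],"delta_rot":[0,0,0],"fingers":1}]' >/dev/null && python3 chk.py 8 && python3 -m handwheel '[{"xyz":[0.006,0,0],"delta_rot":[0,0,0],"fingers":1},{"xyz":[0.01,0,0],"delta_rot":[0,0,0],"fingers":1},{"xyz":[0.01,0,0],"delta_rot":[0,0,0],"fingers":1}]' >/dev/null && python3 chk.py 8
python3 -c "
from h import *
for k,v in lm(['knob_left','knob_right']).items(): print(k,v)"
```

```text
t 9.2 x -1.9 y -259.0 z 134.2  push 5.3 lat -2.1
t 9.5 x -0.0 y -259.2 z 134.2  push 8.6 lat -0.5
('scene', 'knob_left') [([0.537, 0.0607, 0.1541], 0.85), ([0.6395, 0.4365, -0.0005], 0.29)]
('scene', 'knob_right') [([0.4988, -0.2056, 0.1517], 0.86)]
('side', 'knob_left') [([0.5379, 0.0569, 0.1551], 0.61)]
('side', 'knob_right') [([0.4994, -0.2022, 0.1506], 0.57), ([0.6035, -0.4865, -0.0015], 0.23)]
```

Right bound at 8.6 N after leading about 8 mm. The networks show left at +17 mm and right at +25 mm. Back to the left knob, whose contact should be near x≈-8.

```bash
python3 -m handwheel '[{"xyz":[-0.036,0,0.01],"delta_rot":[0,0,0],"fingers":1},{"xyz":[-0.04,0,0.1],"delta_rot":[0,0,0],"fingers":1},{"xyz":[-0.04,0,0.2],"delta_rot":[0,0,0],"fingers":1},{"xyz":[-0.04,0,0.3],"delta_rot":[0,0,0],"fingers":1},{"xyz":[-0.04,0,0.4],"delta_rot":[0,0,0],"fingers":1},{"xyz":[-0.04,0,0.48],"delta_rot":[0,0,0],"fingers":1},{"xyz":[-0.04,0,0.52],"delta_rot":[0,0,0],"fingers":1},{"xyz":[-0.036,0,0.52],"delta_rot":[0,0,0],"fingers":1},{"xyz":[-0.03,0,0.52],"delta_rot":[0,0,0],"fingers":1},{"xyz":[-0.026,0,0.52],"delta_rot":[0,0,0],"fingers":1}]' >/dev/null; python3 chk.py 8 && python3 -m handwheel '[{"xyz":[0.006,0,0],"delta_rot":[0,0,0],"fingers":1},{"xyz":[0.01,0,0],"delta_rot":[0,0,0],"fingers":1},{"xyz":[0.01,0,0],"delta_rot":[0,0,0],"fingers":1}]' >/dev/null && python3 chk.py 8 && python3 -m handwheel '[{"xyz":[0.006,0,0],"delta_rot":[0,0,0],"fingers":1},{"xyz":[0.01,0,0],"delta_rot":[0,0,0],"fingers":1},{"xyz":[0.01,0,0],"delta_rot":[0,0,0],"fingers":1}]' >/dev/null && python3 chk.py 8 && python3 -m handwheel '[{"xyz":[0.006,0,0],"delta_rot":[0,0,0],"fingers":1},{"xyz":[0.01,0,0],"delta_rot":[0,0,0],"fingers":1},{"xyz":[0.01,0,0],"delta_rot":[0,0,0],"fingers":1}]' >/dev/null && python3 chk.py 8 && python3 -m handwheel '[{"xyz":[0.006,0,0],"delta_rot":[0,0,0],"fingers":1},{"xyz":[0.01,0,0],"delta_rot":[0,0,0],"fingers":1},{"xyz":[0.01,0,0],"delta_rot":[0,0,0],"fingers":1}]' >/dev/null && python3 chk.py 8 && python3 -m handwheel '[{"xyz":[0.006,0,0],"delta_rot":[0,0,0],"fingers":1},{"xyz":[0.01,0,0],"delta_rot":[0,0,0],"fingers":1},{"xyz":[0.01,0,0],"delta_rot":[0,0,0],"fingers":1}]' >/dev/null && python3 chk.py 8 && python3 -m handwheel '[{"xyz":[0.006,0,0],"delta_rot":[0,0,0],"fingers":1},{"xyz":[0.01,0,0],"delta_rot":[0,0,0],"fingers":1},{"xyz":[0.01,0,0],"delta_rot":[0,0,0],"fingers":1}]' >/dev/null && python3 chk.py 8
```

```text
t 10.8 x -14.2 y -0.2 z 134.1  push -1.0 lat -0.9
t 11.1 x -8.9 y -1.0 z 133.7  push 1.2 lat -0.3
t 11.4 x -7.2 y -0.9 z 133.4  push 6.8 lat 0.9
t 11.7 x -5.2 y -0.8 z 133.3  push 6.8 lat 0.3
t 12.0 x -3.0 y -0.8 z 133.2  push 5.9 lat 0.6
t 12.3 x -0.8 y -0.7 z 133.2  push 5.4 lat 0.9
t 12.6 x 1.4 y -0.7 z 133.1  push 5.6 lat 0.3
```

```bash
python3 -m handwheel '[{"xyz":[0.006,0,0],"delta_rot":[0,0,0],"fingers":1},{"xyz":[0.01,0,0],"delta_rot":[0,0,0],"fingers":1},{"xyz":[0.01,0,0],"delta_rot":[0,0,0],"fingers":1}]' >/dev/null; python3 chk.py 8 && python3 -m handwheel '[{"xyz":[0.006,0,0],"delta_rot":[0,0,0],"fingers":1},{"xyz":[0.01,0,0],"delta_rot":[0,0,0],"fingers":1},{"xyz":[0.01,0,0],"delta_rot":[0,0,0],"fingers":1}]' >/dev/null && python3 chk.py 8 && python3 -m handwheel '[{"xyz":[0.006,0,0],"delta_rot":[0,0,0],"fingers":1},{"xyz":[0.01,0,0],"delta_rot":[0,0,0],"fingers":1},{"xyz":[0.01,0,0],"delta_rot":[0,0,0],"fingers":1}]' >/dev/null && python3 chk.py 8 && python3 -m handwheel '[{"xyz":[0.006,0,0],"delta_rot":[0,0,0],"fingers":1},{"xyz":[0.01,0,0],"delta_rot":[0,0,0],"fingers":1},{"xyz":[0.01,0,0],"delta_rot":[0,0,0],"fingers":1}]' >/dev/null && python3 chk.py 8 && python3 -m handwheel '[{"xyz":[0.006,0,0],"delta_rot":[0,0,0],"fingers":1},{"xyz":[0.01,0,0],"delta_rot":[0,0,0],"fingers":1},{"xyz":[0.01,0,0],"delta_rot":[0,0,0],"fingers":1}]' >/dev/null && python3 chk.py 8 && python3 -m handwheel '[{"xyz":[0.006,0,0],"delta_rot":[0,0,0],"fingers":1},{"xyz":[0.01,0,0],"delta_rot":[0,0,0],"fingers":1},{"xyz":[0.01,0,0],"delta_rot":[0,0,0],"fingers":1}]' >/dev/null && python3 chk.py 8
```

```text
t 12.9 x 3.5 y -0.7 z 133.0  push 6.7 lat 0.1
t 13.2 x 5.7 y -0.6 z 132.9  push 5.2 lat -0.6
t 13.5 x 7.9 y -0.6 z 132.8  push 6.5 lat 0.0
t 13.8 x 10.0 y -0.6 z 132.7  push 6.2 lat 0.7
t 14.1 x 12.0 y -0.4 z 132.6  push 6.5 lat 0.6
t 14.4 x 13.0 y -0.3 z 132.5  push 8.3 lat 0.4
```

```bash
python3 -m handwheel '[{"xyz":[-0.042,0,-0.01],"delta_rot":[0,0,0],"fingers":1},{"xyz":[-0.044,-0.004,-0.1],"delta_rot":[0,0,0],"fingers":1},{"xyz":[-0.044,-0.004,-0.2],"delta_rot":[0,0,0],"fingers":1},{"xyz":[-0.044,-0.004,-0.3],"delta_rot":[0,0,0],"fingers":1},{"xyz":[-0.044,-0.004,-0.4],"delta_rot":[0,0,0],"fingers":1},{"xyz":[-0.044,-0.004,-0.48],"delta_rot":[0,0,0],"fingers":1},{"xyz":[-0.044,-0.004,-0.522],"delta_rot":[0,0,0],"fingers":1},{"xyz":[-0.042,-0.004,-0.522],"delta_rot":[0,0,0],"fingers":1},{"xyz":[-0.036,-0.004,-0.522],"delta_rot":[0,0,0],"fingers":1},{"xyz":[-0.034,-0.004,-0.522],"delta_rot":[0,0,0],"fingers":1}]' >/dev/null; python3 chk.py 8 && python3 -m handwheel '[{"xyz":[0.006,0,0],"delta_rot":[0,0,0],"fingers":1},{"xyz":[0.01,0,0],"delta_rot":[0,0,0],"fingers":1},{"xyz":[0.01,0,0],"delta_rot":[0,0,0],"fingers":1}]' >/dev/null && python3 chk.py 8 && python3 -m handwheel '[{"xyz":[0.006,0,0],"delta_rot":[0,0,0],"fingers":1},{"xyz":[0.01,0,0],"delta_rot":[0,0,0],"fingers":1},{"xyz":[0.01,0,0],"delta_rot":[0,0,0],"fingers":1}]' >/dev/null && python3 chk.py 8 && python3 -m handwheel '[{"xyz":[0.006,0,0],"delta_rot":[0,0,0],"fingers":1},{"xyz":[0.01,0,0],"delta_rot":[0,0,0],"fingers":1},{"xyz":[0.01,0,0],"delta_rot":[0,0,0],"fingers":1}]' >/dev/null && python3 chk.py 8 && python3 -m handwheel '[{"xyz":[0.006,0,0],"delta_rot":[0,0,0],"fingers":1},{"xyz":[0.01,0,0],"delta_rot":[0,0,0],"fingers":1},{"xyz":[0.01,0,0],"delta_rot":[0,0,0],"fingers":1}]' >/dev/null && python3 chk.py 8 && python3 -m handwheel '[{"xyz":[0.006,0,0],"delta_rot":[0,0,0],"fingers":1},{"xyz":[0.01,0,0],"delta_rot":[0,0,0],"fingers":1},{"xyz":[0.01,0,0],"delta_rot":[0,0,0],"fingers":1}]' >/dev/null && python3 chk.py 8 && python3 -m handwheel '[{"xyz":[0.006,0,0],"delta_rot":[0,0,0],"fingers":1},{"xyz":[0.01,0,0],"delta_rot":[0,0,0],"fingers":1},{"xyz":[0.01,0,0],"delta_rot":[0,0,0],"fingers":1}]' >/dev/null && python3 chk.py 8 && python3 -m handwheel '[{"xyz":[0.006,0,0],"delta_rot":[0,0,0],"fingers":1},{"xyz":[0.01,0,0],"delta_rot":[0,0,0],"fingers":1},{"xyz":[0.01,0,0],"delta_rot":[0,0,0],"fingers":1}]' >/dev/null && python3 chk.py 8
```

```text
t 15.4 x -2.5 y -260.4 z 137.2  push -0.4 lat -0.2
t 15.7 x 1.3 y -259.3 z 136.5  push 2.9 lat 2.1
t 16.0 x 4.1 y -259.3 z 136.3  push 6.1 lat -1.5
t 16.3 x 6.8 y -259.3 z 136.3  push 6.4 lat -1.1
t 16.6 x 9.5 y -259.3 z 136.2  push 7.3 lat -1.3
t 16.9 x 12.1 y -259.3 z 136.2  push 8.4 lat -0.8
```

```bash
python3 -m handwheel '[{"xyz":[0.006,0,0],"delta_rot":[0,0,0],"fingers":1},{"xyz":[0.01,0,0],"delta_rot":[0,0,0],"fingers":1},{"xyz":[0.01,0,0],"delta_rot":[0,0,0],"fingers":1}]' >/dev/null; python3 chk.py 9 && python3 -m handwheel '[{"xyz":[0.006,0,0],"delta_rot":[0,0,0],"fingers":1},{"xyz":[0.01,0,0],"delta_rot":[0,0,0],"fingers":1},{"xyz":[0.01,0,0],"delta_rot":[0,0,0],"fingers":1}]' >/dev/null && python3 chk.py 9 && python3 -m handwheel '[{"xyz":[0.006,0,0],"delta_rot":[0,0,0],"fingers":1},{"xyz":[0.01,0,0],"delta_rot":[0,0,0],"fingers":1},{"xyz":[0.01,0,0],"delta_rot":[0,0,0],"fingers":1}]' >/dev/null && python3 chk.py 9 && python3 -m handwheel '[{"xyz":[0.006,0,0],"delta_rot":[0,0,0],"fingers":1},{"xyz":[0.01,0,0],"delta_rot":[0,0,0],"fingers":1},{"xyz":[0.01,0,0],"delta_rot":[0,0,0],"fingers":1}]' >/dev/null && python3 chk.py 9 && python3 -m handwheel '[{"xyz":[0.006,0,0],"delta_rot":[0,0,0],"fingers":1},{"xyz":[0.01,0,0],"delta_rot":[0,0,0],"fingers":1},{"xyz":[0.01,0,0],"delta_rot":[0,0,0],"fingers":1}]' >/dev/null && python3 chk.py 9
```

```text
t 17.2 x 14.7 y -259.3 z 136.2  push 6.7 lat -0.3
t 17.5 x 17.3 y -259.4 z 136.1  push 7.1 lat -0.4
t 17.8 x 19.8 y -259.7 z 136.2  push 7.4 lat -0.9
t 18.1 x 22.3 y -260.1 z 136.2  push 7.5 lat -2.3
t 18.4 x 23.7 y -260.2 z 136.2  push 9.1 lat -0.9
```

```bash
python3 -m handwheel '[{"xyz":[-0.036,0,0.01],"delta_rot":[0,0,0],"fingers":1},{"xyz":[-0.04,0,0.1],"delta_rot":[0,0,0],"fingers":1},{"xyz":[-0.04,0,0.2],"delta_rot":[0,0,0],"fingers":1},{"xyz":[-0.04,0,0.3],"delta_rot":[0,0,0],"fingers":1},{"xyz":[-0.04,0,0.4],"delta_rot":[0,0,0],"fingers":1},{"xyz":[-0.04,0,0.48],"delta_rot":[0,0,0],"fingers":1},{"xyz":[-0.04,0,0.522],"delta_rot":[0,0,0],"fingers":1},{"xyz":[-0.036,0,0.522],"delta_rot":[0,0,0],"fingers":1},{"xyz":[-0.03,0,0.522],"delta_rot":[0,0,0],"fingers":1},{"xyz":[-0.026,0,0.522],"delta_rot":[0,0,0],"fingers":1}]' >/dev/null; python3 chk.py 9 && python3 -m handwheel '[{"xyz":[0.006,0,0],"delta_rot":[0,0,0],"fingers":1},{"xyz":[0.01,0,0],"delta_rot":[0,0,0],"fingers":1},{"xyz":[0.01,0,0],"delta_rot":[0,0,0],"fingers":1}]' >/dev/null && python3 chk.py 9 && python3 -m handwheel '[{"xyz":[0.006,0,0],"delta_rot":[0,0,0],"fingers":1},{"xyz":[0.01,0,0],"delta_rot":[0,0,0],"fingers":1},{"xyz":[0.01,0,0],"delta_rot":[0,0,0],"fingers":1}]' >/dev/null && python3 chk.py 9 && python3 -m handwheel '[{"xyz":[0.006,0,0],"delta_rot":[0,0,0],"fingers":1},{"xyz":[0.01,0,0],"delta_rot":[0,0,0],"fingers":1},{"xyz":[0.01,0,0],"delta_rot":[0,0,0],"fingers":1}]' >/dev/null && python3 chk.py 9 && python3 -m handwheel '[{"xyz":[0.006,0,0],"delta_rot":[0,0,0],"fingers":1},{"xyz":[0.01,0,0],"delta_rot":[0,0,0],"fingers":1},{"xyz":[0.01,0,0],"delta_rot":[0,0,0],"fingers":1}]' >/dev/null && python3 chk.py 9 && python3 -m handwheel '[{"xyz":[0.006,0,0],"delta_rot":[0,0,0],"fingers":1},{"xyz":[0.01,0,0],"delta_rot":[0,0,0],"fingers":1},{"xyz":[0.01,0,0],"delta_rot":[0,0,0],"fingers":1}]' >/dev/null && python3 chk.py 9 && python3 -m handwheel '[{"xyz":[0.006,0,0],"delta_rot":[0,0,0],"fingers":1},{"xyz":[0.01,0,0],"delta_rot":[0,0,0],"fingers":1},{"xyz":[0.01,0,0],"delta_rot":[0,0,0],"fingers":1}]' >/dev/null && python3 chk.py 9 && python3 -m handwheel '[{"xyz":[0.006,0,0],"delta_rot":[0,0,0],"fingers":1},{"xyz":[0.01,0,0],"delta_rot":[0,0,0],"fingers":1},{"xyz":[0.01,0,0],"delta_rot":[0,0,0],"fingers":1}]' >/dev/null && python3 chk.py 9
```

```text
t 19.4 x 8.7 y -0.2 z 136.4  push 0.0 lat 0.1
t 19.7 x 14.1 y -0.9 z 135.4  push 0.1 lat 0.3
t 20.0 x 15.6 y -0.9 z 135.0  push 7.5 lat 0.8
t 20.3 x 16.7 y -0.8 z 135.0  push 7.7 lat 0.4
t 20.6 x 17.9 y -0.7 z 135.0  push 7.8 lat 0.7
t 20.9 x 19.4 y -0.7 z 135.0  push 6.6 lat -0.5
t 21.2 x 20.7 y -0.6 z 135.1  push 8.5 lat 0.2
t 21.5 x 22.0 y -0.6 z 135.2  push 6.9 lat 0.4
```

```bash
python3 -m handwheel '[{"xyz":[0.008,0,0],"delta_rot":[0,0,0],"fingers":1},{"xyz":[0.012,0,0],"delta_rot":[0,0,0],"fingers":1},{"xyz":[0.012,0,0],"delta_rot":[0,0,0],"fingers":1}]' >/dev/null; python3 chk.py 10 && python3 -m handwheel '[{"xyz":[0.008,0,0],"delta_rot":[0,0,0],"fingers":1},{"xyz":[0.012,0,0],"delta_rot":[0,0,0],"fingers":1},{"xyz":[0.012,0,0],"delta_rot":[0,0,0],"fingers":1}]' >/dev/null && python3 chk.py 10 && python3 -m handwheel '[{"xyz":[0.008,0,0],"delta_rot":[0,0,0],"fingers":1},{"xyz":[0.012,0,0],"delta_rot":[0,0,0],"fingers":1},{"xyz":[0.012,0,0],"delta_rot":[0,0,0],"fingers":1}]' >/dev/null && python3 chk.py 10 && python3 -m handwheel '[{"xyz":[0.008,0,0],"delta_rot":[0,0,0],"fingers":1},{"xyz":[0.012,0,0],"delta_rot":[0,0,0],"fingers":1},{"xyz":[0.012,0,0],"delta_rot":[0,0,0],"fingers":1}]' >/dev/null && python3 chk.py 10 && python3 -m handwheel '[{"xyz":[0.008,0,0],"delta_rot":[0,0,0],"fingers":1},{"xyz":[0.012,0,0],"delta_rot":[0,0,0],"fingers":1},{"xyz":[0.012,0,0],"delta_rot":[0,0,0],"fingers":1}]' >/dev/null && python3 chk.py 10 && python3 -m handwheel '[{"xyz":[0.008,0,0],"delta_rot":[0,0,0],"fingers":1},{"xyz":[0.012,0,0],"delta_rot":[0,0,0],"fingers":1},{"xyz":[0.012,0,0],"delta_rot":[0,0,0],"fingers":1}]' >/dev/null && python3 chk.py 10
```

```text
t 21.8 x 24.0 y -0.5 z 135.3  push 8.6 lat -0.0
t 22.1 x 25.8 y -0.4 z 135.5  push 8.4 lat 0.4
t 22.4 x 27.7 y -0.3 z 135.6  push 8.0 lat 0.6
t 22.7 x 29.5 y -0.2 z 135.8  push 9.0 lat 0.4
t 23.0 x 31.1 y -0.2 z 135.9  push 8.9 lat 0.1
t 23.3 x 32.9 y -0.2 z 136.1  push 8.9 lat -0.0
```

```bash
python3 -m handwheel '[{"xyz":[-0.034,0,-0.01],"delta_rot":[0,0,0],"fingers":1},{"xyz":[-0.038,0,-0.1],"delta_rot":[0,0,0],"fingers":1},{"xyz":[-0.038,0,-0.2],"delta_rot":[0,0,0],"fingers":1},{"xyz":[-0.038,0,-0.3],"delta_rot":[0,0,0],"fingers":1},{"xyz":[-0.038,0,-0.4],"delta_rot":[0,0,0],"fingers":1},{"xyz":[-0.038,0,-0.48],"delta_rot":[0,0,0],"fingers":1},{"xyz":[-0.038,0,-0.522],"delta_rot":[0,0,0],"fingers":1},{"xyz":[-0.036,0,-0.522],"delta_rot":[0,0,0],"fingers":1},{"xyz":[-0.03,0,-0.522],"delta_rot":[0,0,0],"fingers":1},{"xyz":[-0.028,0,-0.522],"delta_rot":[0,0,0],"fingers":1}]' >/dev/null; python3 chk.py 10 && python3 -m handwheel '[{"xyz":[0.008,0,0],"delta_rot":[0,0,0],"fingers":1},{"xyz":[0.012,0,0],"delta_rot":[0,0,0],"fingers":1},{"xyz":[0.012,0,0],"delta_rot":[0,0,0],"fingers":1}]' >/dev/null && python3 chk.py 10 && python3 -m handwheel '[{"xyz":[0.008,0,0],"delta_rot":[0,0,0],"fingers":1},{"xyz":[0.012,0,0],"delta_rot":[0,0,0],"fingers":1},{"xyz":[0.012,0,0],"delta_rot":[0,0,0],"fingers":1}]' >/dev/null && python3 chk.py 10 && python3 -m handwheel '[{"xyz":[0.008,0,0],"delta_rot":[0,0,0],"fingers":1},{"xyz":[0.012,0,0],"delta_rot":[0,0,0],"fingers":1},{"xyz":[0.012,0,0],"delta_rot":[0,0,0],"fingers":1}]' >/dev/null && python3 chk.py 10 && python3 -m handwheel '[{"xyz":[0.008,0,0],"delta_rot":[0,0,0],"fingers":1},{"xyz":[0.012,0,0],"delta_rot":[0,0,0],"fingers":1},{"xyz":[0.012,0,0],"delta_rot":[0,0,0],"fingers":1}]' >/dev/null && python3 chk.py 10 && python3 -m handwheel '[{"xyz":[0.008,0,0],"delta_rot":[0,0,0],"fingers":1},{"xyz":[0.012,0,0],"delta_rot":[0,0,0],"fingers":1},{"xyz":[0.012,0,0],"delta_rot":[0,0,0],"fingers":1}]' >/dev/null && python3 chk.py 10 && python3 -m handwheel '[{"xyz":[0.008,0,0],"delta_rot":[0,0,0],"fingers":1},{"xyz":[0.012,0,0],"delta_rot":[0,0,0],"fingers":1},{"xyz":[0.012,0,0],"delta_rot":[0,0,0],"fingers":1}]' >/dev/null && python3 chk.py 10
```

```text
t 24.3 x 22.1 y -260.2 z 141.6  push -0.3 lat 0.3
t 24.6 x 25.8 y -259.4 z 140.5  push 5.6 lat -0.6
t 24.9 x 28.3 y -259.3 z 140.3  push 8.0 lat -2.2
t 25.2 x 30.5 y -259.2 z 140.4  push 8.4 lat -2.3
t 25.5 x 32.7 y -259.1 z 140.5  push 8.2 lat -1.8
t 25.8 x 34.5 y -259.1 z 140.7  push 8.5 lat -2.4
t 26.1 x 36.3 y -259.3 z 140.8  push 9.7 lat -2.5
```

```bash
python3 -m handwheel '[{"xyz":[0.008,0.002,0],"delta_rot":[0,0,0],"fingers":1},{"xyz":[0.012,0.004,0],"delta_rot":[0,0,0],"fingers":1},{"xyz":[0.012,0.004,0],"delta_rot":[0,0,0],"fingers":1}]' >/dev/null; python3 chk.py 10.5 && python3 -m handwheel '[{"xyz":[0.008,0.002,0],"delta_rot":[0,0,0],"fingers":1},{"xyz":[0.012,0.002,0],"delta_rot":[0,0,0],"fingers":1},{"xyz":[0.012,0.002,0],"delta_rot":[0,0,0],"fingers":1}]' >/dev/null && python3 chk.py 10.5 && python3 -m handwheel '[{"xyz":[0.008,0,0],"delta_rot":[0,0,0],"fingers":1},{"xyz":[0.012,0,0],"delta_rot":[0,0,0],"fingers":1},{"xyz":[0.012,0,0],"delta_rot":[0,0,0],"fingers":1}]' >/dev/null && python3 chk.py 10.5 && python3 -m handwheel '[{"xyz":[0.008,0,0],"delta_rot":[0,0,0],"fingers":1},{"xyz":[0.012,0,0],"delta_rot":[0,0,0],"fingers":1},{"xyz":[0.012,0,0],"delta_rot":[0,0,0],"fingers":1}]' >/dev/null && python3 chk.py 10.5
python3 -c "
from h import *
for k,v in lm(['knob_left','knob_right']).items(): print(k,v)"
```

```text
t 26.4 x 37.5 y -259.4 z 139.8  push 8.2 lat -1.9
t 26.7 x 38.4 y -259.5 z 139.8  push 10.7 lat -3.1
('scene', 'knob_left') [([0.5808, 0.0546, 0.1541], 0.58), ([0.5986, -0.4863, 0.0045], 0.45)]
('scene', 'knob_right') [([0.5413, -0.211, 0.1491], 0.85)]
('side', 'knob_left') [([0.5822, 0.0493, 0.1529], 0.81)]
('side', 'knob_right') [([0.5439, -0.2079, 0.152], 0.83)]
```

```bash
python3 -m handwheel '[{"xyz":[-0.026,0,0.01],"delta_rot":[0,0,0],"fingers":1},{"xyz":[-0.034,0.004,0.1],"delta_rot":[0,0,0],"fingers":1},{"xyz":[-0.034,0.008,0.2],"delta_rot":[0,0,0],"fingers":1},{"xyz":[-0.034,0.008,0.3],"delta_rot":[0,0,0],"fingers":1},{"xyz":[-0.034,0.008,0.4],"delta_rot":[0,0,0],"fingers":1},{"xyz":[-0.034,0.008,0.48],"delta_rot":[0,0,0],"fingers":1},{"xyz":[-0.034,0.008,0.522],"delta_rot":[0,0,0],"fingers":1},{"xyz":[-0.03,0.008,0.522],"delta_rot":[0,0,0],"fingers":1},{"xyz":[-0.024,0.008,0.522],"delta_rot":[0,0,0],"fingers":1},{"xyz":[-0.02,0.008,0.522],"delta_rot":[0,0,0],"fingers":1}]' >/dev/null; python3 chk.py 10.5 && python3 -m handwheel '[{"xyz":[0.008,0,0],"delta_rot":[0,0,0],"fingers":1},{"xyz":[0.012,0,0],"delta_rot":[0,0,0],"fingers":1},{"xyz":[0.012,0,0],"delta_rot":[0,0,0],"fingers":1}]' >/dev/null && python3 chk.py 10.5 && python3 -m handwheel '[{"xyz":[0.008,0,0],"delta_rot":[0,0,0],"fingers":1},{"xyz":[0.012,0,0],"delta_rot":[0,0,0],"fingers":1},{"xyz":[0.012,0,0],"delta_rot":[0,0,0],"fingers":1}]' >/dev/null && python3 chk.py 10.5 && python3 -m handwheel '[{"xyz":[0.008,0,0],"delta_rot":[0,0,0],"fingers":1},{"xyz":[0.012,0,0],"delta_rot":[0,0,0],"fingers":1},{"xyz":[0.012,0,0],"delta_rot":[0,0,0],"fingers":1}]' >/dev/null && python3 chk.py 10.5 && python3 -m handwheel '[{"xyz":[0.008,0,0],"delta_rot":[0,0,0],"fingers":1},{"xyz":[0.012,0,0],"delta_rot":[0,0,0],"fingers":1},{"xyz":[0.012,0,0],"delta_rot":[0,0,0],"fingers":1}]' >/dev/null && python3 chk.py 10.5 && python3 -m handwheel '[{"xyz":[0.008,0,0],"delta_rot":[0,0,0],"fingers":1},{"xyz":[0.012,0,0],"delta_rot":[0,0,0],"fingers":1},{"xyz":[0.012,0,0],"delta_rot":[0,0,0],"fingers":1}]' >/dev/null && python3 chk.py 10.5 && python3 -m handwheel '[{"xyz":[0.008,0,0],"delta_rot":[0,0,0],"fingers":1},{"xyz":[0.012,0,0],"delta_rot":[0,0,0],"fingers":1},{"xyz":[0.012,0,0],"delta_rot":[0,0,0],"fingers":1}]' >/dev/null && python3 chk.py 10.5
```

```text
t 28.0 x 22.4 y 0.5 z 134.1  push 0.1 lat 0.5
t 28.3 x 28.5 y -0.1 z 131.7  push 0.6 lat -0.6
t 28.6 x 31.1 y -0.2 z 130.8  push 6.7 lat -0.3
t 28.9 x 32.5 y -0.1 z 130.8  push 8.3 lat 0.9
t 29.2 x 33.7 y -0.0 z 131.0  push 8.8 lat 1.0
t 29.5 x 34.7 y -0.0 z 131.1  push 10.2 lat 0.7
t 29.8 x 35.7 y 0.1 z 131.4  push 9.7 lat 0.4
```

```bash
python3 -m handwheel '[{"xyz":[0.008,0,0],"delta_rot":[0,0,0],"fingers":1},{"xyz":[0.014,0,0],"delta_rot":[0,0,0],"fingers":1},{"xyz":[0.014,0,0],"delta_rot":[0,0,0],"fingers":1}]' >/dev/null; python3 chk.py 11.5 && python3 -m handwheel '[{"xyz":[0.008,0,0],"delta_rot":[0,0,0],"fingers":1},{"xyz":[0.014,0,0],"delta_rot":[0,0,0],"fingers":1},{"xyz":[0.014,0,0],"delta_rot":[0,0,0],"fingers":1}]' >/dev/null && python3 chk.py 11.5 && python3 -m handwheel '[{"xyz":[0.008,0,0],"delta_rot":[0,0,0],"fingers":1},{"xyz":[0.014,0,0],"delta_rot":[0,0,0],"fingers":1},{"xyz":[0.014,0,0],"delta_rot":[0,0,0],"fingers":1}]' >/dev/null && python3 chk.py 11.5 && python3 -m handwheel '[{"xyz":[0.008,0,0],"delta_rot":[0,0,0],"fingers":1},{"xyz":[0.014,0,0],"delta_rot":[0,0,0],"fingers":1},{"xyz":[0.014,0,0],"delta_rot":[0,0,0],"fingers":1}]' >/dev/null && python3 chk.py 11.5
python3 -c "
from h import *
o=env.get_obs();print(o['ft_force'],o['wrist_torque'],Rn.from_quat(o['orientation']).as_matrix().round(3))
p=env.read_camera('side');cv2.imwrite('pics/s2.png',cv2.resize(p['img'][150:330,200:400],None,fx=3,fy=3))
print([(n,env.landmark_of(n,p)[:1]) for n in ('knob_left','knob_right')])"
```

```text
t 30.1 x 37.4 y 0.1 z 131.6  push 9.8 lat 0.1
t 30.4 x 38.8 y 0.2 z 131.8  push 10.9 lat 0.2
t 30.7 x 40.1 y 0.3 z 132.1  push 10.1 lat 0.8
t 31.0 x 41.4 y 0.3 z 132.3  push 10.4 lat -0.2
[-10.25796545   1.61656905  14.72231909] [ 0.27059345  1.85031686 -0.05930347] [[ 0.889 -0.431  0.152]
 [-0.145  0.049  0.988]
 [-0.434 -0.901 -0.019]]
[('knob_left', [{'centre': [0.5942, 0.0457, 0.1569], 'p': 0.8}]), ('knob_right', [{'centre': [0.5438, -0.2088, 0.1538], 'p': 0.64}])]
```

View pics/s2.png

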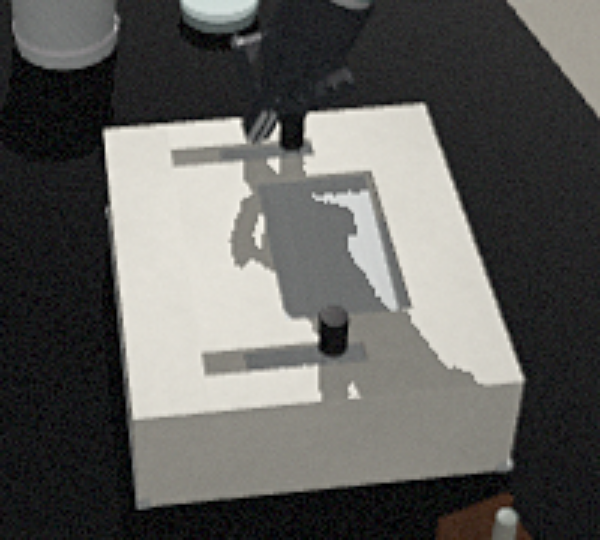

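The side view shows the tool has tipped over about 25°. Load drift adds up from call to call, and the tool is now leaning over the left knob at (290,130). It also presses down, with Fz 15 N. The right knob at (333,330) stands free. I'll back off and straighten before pushing on.

```bash
cat > fix.py <<'E'
from h import *
# how far to go: args = case-x mm, case-y mm, z(abs mm) in chk coordinates -> shares along tool axes, plus straightening turn
import sys
o=env.get_obs();R=Rn.from_quat(o["orientation"]).as_matrix()
X=np.array([.985,-.173,0]);Y=np.array([.173,.985,0]);Z=np.array([0,0,1.])
dx,dy,z=map(float,sys.argv[1:4])
for f in (1,):
    d=(X*dx+Y*dy)/1e3+Z*(z/1e3-o["tool_pos"][2]) if z else (X*dx+Y*dy)/1e3
    print("xyz",(R.T@d/.5).round(3))
Rt=np.array([[.985,0,.173],[-.173,0,.985],[0,-1,0]])
print("rot",(Rn.from_matrix(R.T@Rt).as_rotvec()/np.deg2rad(60)).round(3),"F",np.round(o["ft_force"],1))
E
python3 fix.py -8 0 140; python3 fix.py -30 0 160
```

```text
xyz [-0.021 -0.007  0.   ]
rot [ 0.023  0.016 -0.427] F [-10.    2.1  14.2]
xyz [-0.078 -0.024  0.   ]
rot [ 0.023  0.016 -0.427] F [-10.    2.1  14.2]
```

```bash
python3 -m handwheel '[{"xyz":[-0.021,-0.007,0],"delta_rot":[0,0,0],"fingers":1},{"xyz":[-0.078,-0.024,0],"delta_rot":[0,0,0],"fingers":1},{"xyz":[-0.078,-0.024,0],"delta_rot":[0.01,0.01,-0.14],"fingers":1},{"xyz":[-0.078,-0.024,0],"delta_rot":[0.02,0.016,-0.28],"fingers":1},{"xyz":[-0.078,-0.024,0],"delta_rot":[0.023,0.016,-0.427],"fingers":1},{"xyz":[-0.078,-0.024,0],"delta_rot":[0.023,0.016,-0.427],"fingers":1},{"xyz":[-0.078,-0.024,0],"delta_rot":[0.023,0.016,-0.427],"fingers":1}]' >/dev/null; python3 chk.py 5; python3 fix.py 0 0 134
python3 -c "
from h import *
for k,v in lm(['knob_left','knob_right']).items(): print(k,v)"
```

```text
t 31.9 x 11.7 y 0.2 z 161.0  push -0.1 lat -0.6
xyz [ 0.     0.054 -0.   ]
rot [-0.    -0.    -0.001] F [-0.  -0.6  0.2]
('scene', 'knob_left') [([0.5913, 0.0499, 0.1525], 0.76)]
('scene', 'knob_right') [([0.5392, -0.2122, 0.1502], 0.95)]
('side', 'knob_left') [([0.5962, 0.0482, 0.1518], 0.64)]
('side', 'knob_right') [([0.5393, -0.2122, 0.149], 0.77)]
```

Straight again. The networks put the left knob at about case x = +17 mm and the right at about +8 mm, so right is next. I'll add a small counter-turn to every push and print the tilt.

```bash
sed -i 's/^sys.exit/R=Rn.from_quat(o["orientation"]).as_matrix();print("   tilt deg %.1f fz %.1f"%(np.rad2deg(np.arcsin(-R[2,0])),f[2]));sys.exit/' chk.py
python3 -m handwheel '[{"xyz":[0,0,-0.1],"delta_rot":[0,0,0],"fingers":1},{"xyz":[0,0,-0.2],"delta_rot":[0,0,0],"fingers":1},{"xyz":[0.01,0,-0.3],"delta_rot":[0,0,0],"fingers":1},{"xyz":[0.02,0,-0.4],"delta_rot":[0,0,0],"fingers":1},{"xyz":[0.03,0,-0.48],"delta_rot":[0,0,0],"fingers":1},{"xyz":[0.036,0.02,-0.52],"delta_rot":[0,0,0],"fingers":1},{"xyz":[0.036,0.054,-0.52],"delta_rot":[0,0,0],"fingers":1},{"xyz":[0.036,0.054,-0.52],"delta_rot":[0,0,0],"fingers":1},{"xyz":[0.044,0.054,-0.52],"delta_rot":[0,0,0],"fingers":1},{"xyz":[0.05,0.054,-0.52],"delta_rot":[0,0,0],"fingers":1}]' >/dev/null; python3 chk.py 5; python3 -m handwheel '[{"xyz":[0.006,0,0],"delta_rot":[0,0,-0.005],"fingers":1},{"xyz":[0.01,0,0],"delta_rot":[0,0,-0.01],"fingers":1},{"xyz":[0.01,0,0],"delta_rot":[0,0,-0.01],"fingers":1}]' >/dev/null;python3 chk.py 8 &&  python3 -m handwheel '[{"xyz":[0.006,0,0],"delta_rot":[0,0,-0.005],"fingers":1},{"xyz":[0.01,0,0],"delta_rot":[0,0,-0.01],"fingers":1},{"xyz":[0.01,0,0],"delta_rot":[0,0,-0.01],"fingers":1}]' >/dev/null &&python3 chk.py 8 &&  python3 -m handwheel '[{"xyz":[0.006,0,0],"delta_rot":[0,0,-0.005],"fingers":1},{"xyz":[0.01,0,0],"delta_rot":[0,0,-0.01],"fingers":1},{"xyz":[0.01,0,0],"delta_rot":[0,0,-0.01],"fingers":1}]' >/dev/null &&python3 chk.py 8
```

```text
t 33.1 x 39.0 y -259.6 z 132.9  push -0.9 lat 0.3
   tilt deg 0.0 fz 0.4
t 33.5 x 44.4 y -259.3 z 133.4  push 0.5 lat 0.1
   tilt deg -0.6 fz -0.2
t 33.8 x 48.4 y -259.0 z 133.2  push 3.6 lat -0.8
   tilt deg -1.1 fz 0.5
t 34.0 x 53.0 y -259.3 z 133.1  push 3.7 lat -1.7
   tilt deg -1.7 fz -0.7
```

```bash
python3 -m handwheel '[{"xyz":[0.006,0,0],"delta_rot":[0,0,0],"fingers":1},{"xyz":[0.01,0,0],"delta_rot":[0,0,0],"fingers":1},{"xyz":[0.01,0,0],"delta_rot":[0,0,0],"fingers":1}]' >/dev/null;python3 chk.py 8 &&  python3 -m handwheel '[{"xyz":[0.006,0,0],"delta_rot":[0,0,0],"fingers":1},{"xyz":[0.01,0,0],"delta_rot":[0,0,0],"fingers":1},{"xyz":[0.01,0,0],"delta_rot":[0,0,0],"fingers":1}]' >/dev/null &&python3 chk.py 8 &&  python3 -m handwheel '[{"xyz":[0.006,0,0],"delta_rot":[0,0,0],"fingers":1},{"xyz":[0.01,0,0],"delta_rot":[0,0,0],"fingers":1},{"xyz":[0.01,0,0],"delta_rot":[0,0,0],"fingers":1}]' >/dev/null &&python3 chk.py 8 &&  python3 -m handwheel '[{"xyz":[0.006,0,0],"delta_rot":[0,0,0],"fingers":1},{"xyz":[0.01,0,0],"delta_rot":[0,0,0],"fingers":1},{"xyz":[0.01,0,0],"delta_rot":[0,0,0],"fingers":1}]' >/dev/null &&python3 chk.py 8
python3 -c "
from h import *
for k,v in lm(['knob_left','knob_right']).items(): print(k,v)"
```

```text
t 34.4 x 58.2 y -259.7 z 133.2  push 3.6 lat -1.5
   tilt deg -1.7 fz -0.3
t 34.6 x 61.6 y -260.0 z 133.1  push 6.7 lat -3.4
   tilt deg -1.5 fz 2.2
t 35.0 x 63.1 y -260.1 z 133.0  push 10.6 lat -1.6
   tilt deg -1.0 fz 6.3
('scene', 'knob_left') [([0.5993, 0.0481, 0.1528], 0.82), ([0.3911, -0.3948, -0.0021], 0.26)]
('scene', 'knob_right') [([0.558, -0.2152, 0.1535], 0.84)]
('side', 'knob_left') [([0.5977, 0.0441, 0.1519], 0.59)]
('side', 'knob_right') [([0.5617, -0.2147, 0.1519], 0.8)]
```

Right is at about +29 mm and resists, so it's home or bound. The left knob has about 8 mm to go.

```bash
python3 -m handwheel '[{"xyz":[-0.034,0,0.01],"delta_rot":[0,0,0],"fingers":1},{"xyz":[-0.044,0,0.1],"delta_rot":[0,0,0.01],"fingers":1},{"xyz":[-0.044,0,0.2],"delta_rot":[0,0,0.016],"fingers":1},{"xyz":[-0.044,0,0.3],"delta_rot":[0,0,0.016],"fingers":1},{"xyz":[-0.044,0,0.4],"delta_rot":[0,0,0.016],"fingers":1},{"xyz":[-0.044,0,0.48],"delta_rot":[0,0,0.016],"fingers":1},{"xyz":[-0.044,0,0.522],"delta_rot":[0,0,0.016],"fingers":1},{"xyz":[-0.044,0,0.522],"delta_rot":[0,0,0.016],"fingers":1},{"xyz":[-0.034,0,0.522],"delta_rot":[0,0,0.016],"fingers":1},{"xyz":[-0.03,0,0.522],"delta_rot":[0,0,0.016],"fingers":1}]' >/dev/null; python3 chk.py 5 && python3 -m handwheel '[{"xyz":[0.006,0,0],"delta_rot":[0,0,-0.003],"fingers":1},{"xyz":[0.01,0,0],"delta_rot":[0,0,-0.005],"fingers":1},{"xyz":[0.01,0,0],"delta_rot":[0,0,-0.005],"fingers":1}]' >/dev/null&&python3 chk.py 8 &&  python3 -m handwheel '[{"xyz":[0.006,0,0],"delta_rot":[0,0,-0.003],"fingers":1},{"xyz":[0.01,0,0],"delta_rot":[0,0,-0.005],"fingers":1},{"xyz":[0.01,0,0],"delta_rot":[0,0,-0.005],"fingers":1}]' >/dev/null &&python3 chk.py 8 &&  python3 -m handwheel '[{"xyz":[0.006,0,0],"delta_rot":[0,0,-0.003],"fingers":1},{"xyz":[0.01,0,0],"delta_rot":[0,0,-0.005],"fingers":1},{"xyz":[0.01,0,0],"delta_rot":[0,0,-0.005],"fingers":1}]' >/dev/null &&python3 chk.py 8 &&  python3 -m handwheel '[{"xyz":[0.006,0,0],"delta_rot":[0,0,-0.003],"fingers":1},{"xyz":[0.01,0,0],"delta_rot":[0,0,-0.005],"fingers":1},{"xyz":[0.01,0,0],"delta_rot":[0,0,-0.005],"fingers":1}]' >/dev/null &&python3 chk.py 8&&  python3 -m handwheel '[{"xyz":[0.006,0,0],"delta_rot":[0,0,-0.003],"fingers":1},{"xyz":[0.01,0,0],"delta_rot":[0,0,-0.005],"fingers":1},{"xyz":[0.01,0,0],"delta_rot":[0,0,-0.005],"fingers":1}]' >/dev/null &&python3 chk.py 8
```

```text
t 36.2 x 49.2 y 0.3 z 132.6  push 0.0 lat 0.5
   tilt deg -0.2 fz 1.3
t 36.5 x 53.4 y -0.6 z 132.6  push 3.3 lat 0.6
   tilt deg -0.4 fz 2.9
t 36.9 x 55.5 y -0.6 z 132.4  push 7.5 lat 1.7
   tilt deg -0.4 fz 3.7
t 37.1 x 58.7 y -0.5 z 132.5  push 5.3 lat 0.6
   tilt deg -0.5 fz 3.5
t 37.5 x 62.3 y -0.5 z 132.5  push 3.7 lat 0.7
   tilt deg -0.6 fz 2.7
t 37.8 x 64.1 y -0.4 z 132.4  push 8.5 lat 1.5
   tilt deg -0.5 fz 5.6
```

```bash
python3 -m handwheel '[{"xyz":[0.006,0,0],"delta_rot":[0,0,-0.003],"fingers":1},{"xyz":[0.01,0,0],"delta_rot":[0,0,-0.005],"fingers":1},{"xyz":[0.01,0,0],"delta_rot":[0,0,-0.005],"fingers":1}]' >/dev/null;python3 chk.py 11 &&  python3 -m handwheel '[{"xyz":[0.006,0,0],"delta_rot":[0,0,-0.003],"fingers":1},{"xyz":[0.01,0,0],"delta_rot":[0,0,-0.005],"fingers":1},{"xyz":[0.01,0,0],"delta_rot":[0,0,-0.005],"fingers":1}]' >/dev/null; python3 chk.py 8
python3 -c "
from h import *
for k,v in lm(['knob_left','knob_right']).items(): print(k,v)"
```

```text
t 38.0 x 64.1 y -0.4 z 132.4  push 12.2 lat 1.1
   tilt deg -0.2 fz 9.0
t 38.0 x 64.1 y -0.4 z 132.4  push 12.2 lat 1.1
   tilt deg -0.2 fz 9.0
('scene', 'knob_left') [([0.6075, 0.0467, 0.153], 0.58)]
('scene', 'knob_right') [([0.5584, -0.2164, 0.1511], 0.75)]
('side', 'knob_left') [([0.606, 0.0427, 0.1519], 0.91), ([0.5637, -0.2143, 0.1531], 0.42)]
('side', 'knob_right') [([0.6031, -0.4858, -0.0016], 0.62), ([0.5591, -0.2142, 0.1503], 0.57)]
```

Left is home by force (12 N with no motion, at x=64.1) and by the networks (about +30 mm). I'll push the right again to seat it.

```bash
python3 -m handwheel '[{"xyz":[-0.034,0,-0.01],"delta_rot":[0,0,0],"fingers":1},{"xyz":[-0.034,0,-0.1],"delta_rot":[0,0,0],"fingers":1},{"xyz":[-0.034,0,-0.2],"delta_rot":[0,0,0],"fingers":1},{"xyz":[-0.034,0,-0.3],"delta_rot":[0,0,0],"fingers":1},{"xyz":[-0.034,0,-0.4],"delta_rot":[0,0,0],"fingers":1},{"xyz":[-0.034,0,-0.48],"delta_rot":[0,0,0],"fingers":1},{"xyz":[-0.034,0,-0.522],"delta_rot":[0,0,0],"fingers":1},{"xyz":[-0.03,0,-0.522],"delta_rot":[0,0,0],"fingers":1},{"xyz":[-0.022,0,-0.522],"delta_rot":[0,0,0],"fingers":1},{"xyz":[-0.018,0,-0.522],"delta_rot":[0,0,0],"fingers":1}]' >/dev/null; python3 chk.py 5 && python3 -m handwheel '[{"xyz":[0.006,0,0],"delta_rot":[0,0,-0.003],"fingers":1},{"xyz":[0.01,0,0],"delta_rot":[0,0,-0.005],"fingers":1},{"xyz":[0.01,0,0],"delta_rot":[0,0,-0.005],"fingers":1}]' >/dev/null&&python3 chk.py 9 &&  python3 -m handwheel '[{"xyz":[0.006,0,0],"delta_rot":[0,0,-0.003],"fingers":1},{"xyz":[0.01,0,0],"delta_rot":[0,0,-0.005],"fingers":1},{"xyz":[0.01,0,0],"delta_rot":[0,0,-0.005],"fingers":1}]' >/dev/null &&python3 chk.py 9 &&  python3 -m handwheel '[{"xyz":[0.006,0,0],"delta_rot":[0,0,-0.003],"fingers":1},{"xyz":[0.01,0,0],"delta_rot":[0,0,-0.005],"fingers":1},{"xyz":[0.01,0,0],"delta_rot":[0,0,-0.005],"fingers":1}]' >/dev/null &&python3 chk.py 9 &&  python3 -m handwheel '[{"xyz":[0.006,0,0],"delta_rot":[0,0,-0.003],"fingers":1},{"xyz":[0.01,0,0],"delta_rot":[0,0,-0.005],"fingers":1},{"xyz":[0.01,0,0],"delta_rot":[0,0,-0.005],"fingers":1}]' >/dev/null &&python3 chk.py 9
```

```text
t 39.4 x 55.1 y -260.7 z 132.3  push 0.3 lat 0.0
   tilt deg -0.3 fz -0.1
t 39.6 x 60.5 y -259.9 z 132.3  push 0.3 lat -0.0
   tilt deg -0.6 fz -0.3
t 40.0 x 64.0 y -259.4 z 132.2  push 4.4 lat 0.1
   tilt deg -0.7 fz 3.2
t 40.2 x 64.2 y -259.4 z 132.1  push 11.9 lat -1.2
   tilt deg -0.5 fz 8.5
```

```bash
python3 -m handwheel '[{"xyz":[-0.03,0,0],"delta_rot":[0,0,0],"fingers":1},{"xyz":[-0.06,-0.02,0.02],"delta_rot":[0,0,0],"fingers":1},{"xyz":[-0.1,-0.1,0.1],"delta_rot":[0,0,0],"fingers":1},{"xyz":[-0.14,-0.2,0.2],"delta_rot":[0,0,0],"fingers":1},{"xyz":[-0.16,-0.28,0.26],"delta_rot":[0,0,0],"fingers":1},{"xyz":[-0.16,-0.3,0.26],"delta_rot":[0,0,0],"fingers":1},{"xyz":[-0.16,-0.3,0.26],"delta_rot":[0,0,0],"fingers":1},{"xyz":[-0.16,-0.3,0.26],"delta_rot":[0,0,0],"fingers":1}]' >/dev/null; python3 chk.py 5
python3 - <<'E'
from h import *
C=np.array([.554,-.0816]);X=np.array([.985,-.173]);Y=np.array([.173,.985])
for k,v in lm(['knob_left','knob_right'],("scene","side","wrist","wrist")).items():
    for c,p in v[:1]: d=np.array(c[:2])-C; print(k,c,p,"case x %.1f y %.1f"%(d@X*1e3,d@Y*1e3))
for n in("canister","dishes","tube_rack","bowl"): print(lm([n]))
w=env.read_camera("wrist")["img"];cv2.imwrite("pics/w3.png",w)
s=env.read_camera("side")["img"];cv2.imwrite("pics/s3.png",cv2.resize(s[170:310,220:390],None,fx=4,fy=4,interpolation=cv2.INTER_CUBIC))
E
```

```text
t 41.0 x -16.2 y -129.2 z 282.7  push 0.4 lat -0.1
   tilt deg -0.7 fz 0.1
('scene', 'knob_left') [0.6073, 0.0436, 0.1511] 0.64 case x 30.8 y 132.5
('scene', 'knob_right') [0.5624, -0.2178, 0.1521] 0.64 case x 31.8 y -132.7
('side', 'knob_left') [0.6062, 0.0424, 0.1521] 0.95 case x 30.0 y 131.2
('side', 'knob_right') [0.5647, -0.2116, 0.1507] 0.83 case x 33.0 y -126.2
('wrist', 'knob_left') [0.6049, 0.0374, 0.1481] 0.96 case x 29.5 y 126.0
('wrist', 'knob_right') [0.5606, -0.2123, 0.15] 0.9 case x 29.1 y -127.6
{('scene', 'canister'): [([0.4573, 0.4283, -0.0005], 0.6)], ('side', 'canister'): [([0.4589, 0.4323, -0.0028], 0.61)]}
{('scene', 'dishes'): [([0.6405, 0.4362, -0.0027], 0.86)], ('side', 'dishes'): []}
{('scene', 'tube_rack'): [([0.5956, -0.4856, 0.0001], 0.89)], ('side', 'tube_rack'): [([0.6039, -0.4877, -0.0009], 0.84)]}
{('scene', 'bowl'): [([0.3909, -0.3951, -0.0008], 0.86)], ('side', 'bowl'): [([0.3902, -0.3932, -0.0025], 0.93)]}
```

View pics/w3.png

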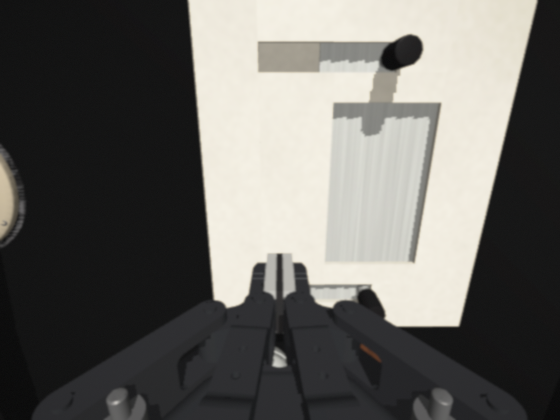

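View pics/s3.png

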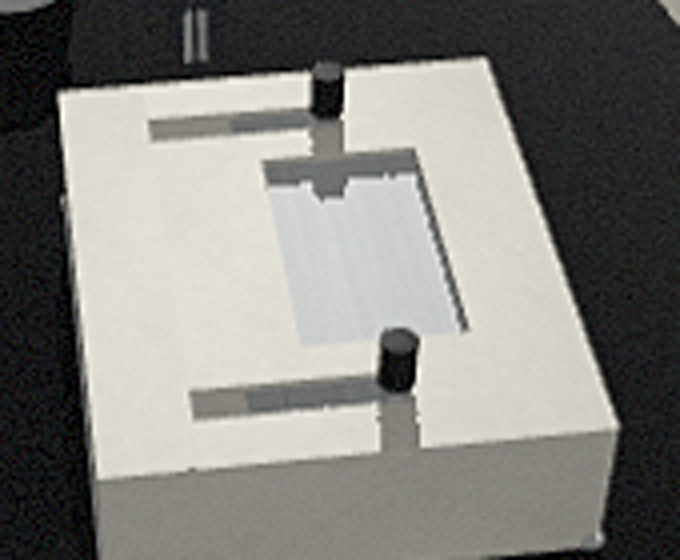

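The wrist and side pictures show the shutter filling the window. The left knob, at (405,50) in the wrist view and (328,90) in the side view, and the right, at (398,360) in the side view, both sit at their slots' far ends. Networks put them at case x ≈ 30.1 and 31.3 mm, and the contact stops agree (64.1 and 64.2). The arm is clear and the bystanders have not moved, so I'm handing in.

```bash
python3 -c "
from h import *
print(env.finish_job()); print(env.get_obs()['time_s'])"
```

```text
the job is handed in; nothing more can be done
None
the job is handed in; nothing more can be done
```

I closed the shutter by pushing the two knobs in turn with the shut fingers and handed the job in at about 41 s. No verdict came back, so the results below are my own checks.

- **Knobs home:** The last pushes stopped hard at nearly the same point, left at 64.1 mm with 12.2 N and right at 64.2 mm with 11.9 N. The networks, averaged over three cameras, put the knobs at case x of about 30.1 and 31.3 mm; the pass mark is above 26 mm. In the pictures the shutter fills the window and both knobs sit at their slots' far ends.
- **Bystanders and arm:** The network positions for the canister, dishes, tube rack and bowl match the start to within a few mm. The dishes were found only in the scene camera at the end. The arm was clear at hand-in.
- **Push force:** The highest push I read along the slots was 12.2 N. Forces are only read at the end of each call, so short peaks in between were not seen.
- **Tool tilt (went wrong):** Mid-way the tool drifted to about 25° of tilt under load and pressed down with about 15 N as well as the 10 N push. I backed off, straightened it, and watched the tilt from then on.
- **Picture that disagreed:** In the last side picture the visible shutter edge in the right slot looked too far back. I took it for a shadow line, because the knob positions and contact stops agree with each other.

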